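Tip the weld nuts into the red compartment

TASK

Slide the clear spatter cover of the compartment tray all the way open by its black handle, lift the small metal scoop and tip all four nuts out of it into the compartment with the red floor, without a nut ending up in another compartment or outside and without touching the nuts with the gripper. Then stand the empty scoop level in the middle of its round black mat, let go, and slide the cover fully shut again. Leave the tape measure, the tube offcut and the square where they lie.

Things in the scene. Friction and masses are not known exactly. Their poses are not given: they have to be found in the camera images.
- tray: Fixed steel tray with 2 x 2 compartments, 148 x 148 mm outside, walls and dividers 4 mm thick, rim 36 mm above the table; origin under its centre on the table. Compartments are 68 x 68 mm inside, centred 36 mm either side of the origin in x and y. Two blue runners (at x = -77 and +77 mm, top 38 mm high) carry the cover and reach out on the tray's +y side to y = 228 mm.
- cover (a joint): Sliding cover (clear sheet in an aluminium frame, 160 x 148 mm, top 42 mm above the table): 0 = shut over the whole tray, grows as it slides along the tray's +y axis, 0.15 m = fully open, clear of all compartments. About 1.2 N of friction; it stays where it is left. It may start a little ajar.
- cover_handle (a point): Centre of the cover's upright black block handle, 44 mm along the tray's x, 14 mm thick along the tray's y (the sliding direction), 34 mm tall (41 to 75 mm above the table), standing on the cover. Axes as the tray's.
- liner_red: Red floor plate, 66 x 66 x 2 mm, that fills the floor of one compartment (empty: the target); origin under its centre, 4 mm above the table; axes as the tray's. Which compartment has which colour varies.
- liner_blue: Blue floor plate, 66 x 66 x 2 mm, that fills the floor of one compartment (holds three short studs fixed to it, leave alone); origin under its centre, 4 mm above the table; axes as the tray's. Which compartment has which colour varies.
- liner_yellow: Yellow floor plate, 66 x 66 x 2 mm, that fills the floor of one compartment (holds three square brass nuts fixed to it, leave alone); origin under its centre, 4 mm above the table; axes as the tray's. Which compartment has which colour varies.
- liner_green: Green floor plate, 66 x 66 x 2 mm, that fills the floor of one compartment (holds three washers fixed to it, leave alone); origin under its centre, 4 mm above the table; axes as the tray's. Which compartment has which colour varies.
- mat: Fixed round black rubber mat, 170 mm across, 3 mm thick, on the table; origin under its centre. The scoop stands on it at the start, with its lip roughly towards the tray, and goes back to its middle.
- scoop_mid (a point): Middle of the loose aluminium scoop (0.24 kg), 11 mm above its underside; +x to its open lip, z up. Trough 100 mm long (x -50 to +50 mm), 50 mm wide outside, 44 inside, floor 3 mm, side and back walls 22 mm high, no wall at the lip. Held level the nuts stay put; they start to slide at a lip-down tilt of 20 to 35 degrees and all are out by about 45, dropping close below the lip.
- scoop_grip (a point): Centre of the graspable upper part of the scoop's upright wooden grip, a post 20 mm (x) by 18 mm (y), standing at scoop x = -60 mm and reaching 78 mm above the scoop's underside; this point is 54 mm above the underside. Axes as the scoop's.
- nut1_center (a point): Centre of dark steel hex nut 1 (about 16 mm across flats, 18 mm over corners, 9 mm thick, 13 g); it starts flat in the scoop.
- nut2_center (a point): Centre of dark steel hex nut 2 (about 16 mm across flats, 18 mm over corners, 9 mm thick, 13 g); it starts flat in the scoop.
- nut3_center (a point): Centre of dark steel hex nut 3 (about 16 mm across flats, 18 mm over corners, 9 mm thick, 13 g); it starts flat in the scoop.
- nut4_center (a point): Centre of dark steel hex nut 4 (about 16 mm across flats, 18 mm over corners, 9 mm thick, 13 g); it starts flat in the scoop.
- tape_measure: Bystander: yellow tape measure, 66 x 34 x 60 mm, standing upright; origin under its centre.
- tube_offcut: Bystander: offcut of rectangular steel tube, 40 x 160 x 20 mm, lying on the table along its y; origin under its centre.
- square: Bystander: steel set square lying flat, stock 70 mm along x, 18 mm high, blade 120 mm along +y from its x = +30 mm; origin under the stock's centre.
There are look-alikes about, which are no part of the job. There is more than one size of the part that bears scoop_mid; the job needs the middle-sized. Several things have the shape of the mat; the one meant has the colours described above.

How it is judged:
On the way, in this order (a step that is already met when the one before it is completed fails the run):
1. the cover is slid all the way open (to within 15 mm) (value of joint cover above 0.135 m), for 0.2 s.
2. the scoop is lifted (40 mm or more) with all four nuts in it, the cover open (height (world z) of scoop_mid above 0.054 m and value of joint cover above 0.135 m and x of nut1_center in the frame of scoop_mid between -0.055 and 0.055 m and y of nut1_center in the frame of scoop_mid between -0.025 and 0.025 m and z of nut1_center in the frame of scoop_mid between -0.015 and 0.03 m and x of nut2_center in the frame of scoop_mid between -0.055 and 0.055 m and y of nut2_center in the frame of scoop_mid between -0.025 and 0.025 m and z of nut2_center in the frame of scoop_mid between -0.015 and 0.03 m and x of nut3_center in the frame of scoop_mid between -0.055 and 0.055 m and y of nut3_center in the frame of scoop_mid between -0.025 and 0.025 m and z of nut3_center in the frame of scoop_mid between -0.015 and 0.03 m and x of nut4_center in the frame of scoop_mid between -0.055 and 0.055 m and y of nut4_center in the frame of scoop_mid between -0.025 and 0.025 m and z of nut4_center in the frame of scoop_mid between -0.015 and 0.03 m), for 0.1 s.
3. all four nuts lie in the red compartment (x of nut1_center in the frame of liner_red between -0.034 and 0.034 m and y of nut1_center in the frame of liner_red between -0.034 and 0.034 m and z of nut1_center in the frame of liner_red between 0 and 0.03 m and x of nut2_center in the frame of liner_red between -0.034 and 0.034 m and y of nut2_center in the frame of liner_red between -0.034 and 0.034 m and z of nut2_center in the frame of liner_red between 0 and 0.03 m and x of nut3_center in the frame of liner_red between -0.034 and 0.034 m and y of nut3_center in the frame of liner_red between -0.034 and 0.034 m and z of nut3_center in the frame of liner_red between 0 and 0.03 m and x of nut4_center in the frame of liner_red between -0.034 and 0.034 m and y of nut4_center in the frame of liner_red between -0.034 and 0.034 m and z of nut4_center in the frame of liner_red between 0 and 0.03 m and linear speed of each of nut1, nut2, nut3, nut4 below 0.05 m/s), for 0.2 s.
4. the scoop stands level in the middle of its mat (within 30 mm), released (horizontal distance between scoop_mid and mat below 0.03 m and angle between scoop_mid's own z axis and vertical below 0.08 rad and height (world z) of scoop_mid below 0.02 m and linear speed of scoop below 0.03 m/s and contact force between the fingers and scoop below 0.2 N), for 0.2 s.
At the end, for the whole second after the job is handed in: All four nuts lie still in the compartment with the red floor, the cover is shut to within 8 mm, and the scoop stands level (within 0.08 rad) and released on the mat, its middle within 30 mm of the mat's centre (all of step 3 and all of step 4 and value of joint cover below 0.008 m); the robot touches nothing.
It fails at once if a nut lies in a compartment other than the red one ((x of nut1_center in the frame of tray between -0.074 and 0.074 m and y of nut1_center in the frame of tray between -0.074 and 0.074 m and z of nut1_center in the frame of tray between 0 and 0.028 m and not (x of nut1_center in the frame of liner_red between -0.036 and 0.036 m and y of nut1_center in the frame of liner_red between -0.036 and 0.036 m and z of nut1_center in the frame of liner_red between -0.01 and 0.04 m)) or (x of nut2_center in the frame of tray between -0.074 and 0.074 m and y of nut2_center in the frame of tray between -0.074 and 0.074 m and z of nut2_center in the frame of tray between 0 and 0.028 m and not (x of nut2_center in the frame of liner_red between -0.036 and 0.036 m and y of nut2_center in the frame of liner_red between -0.036 and 0.036 m and z of nut2_center in the frame of liner_red between -0.01 and 0.04 m)) or (x of nut3_center in the frame of tray between -0.074 and 0.074 m and y of nut3_center in the frame of tray between -0.074 and 0.074 m and z of nut3_center in the frame of tray between 0 and 0.028 m and not (x of nut3_center in the frame of liner_red between -0.036 and 0.036 m and y of nut3_center in the frame of liner_red between -0.036 and 0.036 m and z of nut3_center in the frame of liner_red between -0.01 and 0.04 m)) or (x of nut4_center in the frame of tray between -0.074 and 0.074 m and y of nut4_center in the frame of tray between -0.074 and 0.074 m and z of nut4_center in the frame of tray between 0 and 0.028 m and not (x of nut4_center in the frame of liner_red between -0.036 and 0.036 m and y of nut4_center in the frame of liner_red between -0.036 and 0.036 m and z of nut4_center in the frame of liner_red between -0.01 and 0.04 m))).
It fails at once if the gripper touches a nut (contact force between the fingers and nut1 above 1 N or contact force between the fingers and nut2 above 1 N or contact force between the fingers and nut3 above 1 N or contact force between the fingers and nut4 above 1 N).
It fails at once if a bystander is moved more than 30 mm (distance of any of tape_measure, tube_offcut, square from where it was at the start of the episode above 0.03 m).
It also fails if it takes over 72 s, if anything falls off the work surface, if the arm or the gripper's body presses on something with over 40 N, if the wrist force passes 120 N, or if a joint passes its speed limit or range.

ROBOT

A 6-joint arm with a two-finger parallel gripper is mounted at the origin on the work surface. World frame = base frame: x ahead of the robot, y to its left, z up, the work surface at z = 0. Lengths are in m, angles in rad, forces in N, time in s.
With the tool pointing down it reaches from about 0.3 to 0.775 m from the base axis. Payload 14.6 kg.
Tool frame: the origin (TCP) lies at the very end of the fingers, on their centre line; the grasp point (between the pads) lies 19 mm behind it; x points along the fingers, y is the direction in which the jaws open and shut, and the axes are right-handed (so a half turn about x gives the same grasp; the last joint's range is limited). The gripper opens to 94 mm and grips with 3 to 60 N. Pads are 16 mm wide; open, the fingers measure 119 mm over their backs; the gripper's body (75 mm by 177 mm) begins 78 mm behind the grasp point.
Start: joints at [-1.323, 0.3, 1.521, -0, 1.321, -0.067], TCP at [0.17, -0.523, 0.205] pointing down, gripper open.
Joint ranges: [-3.03, 3.03], [-0.79, 2.21], [0.23, 2.52], [-1.04, 4.18], [0, 3.07], [-2.55, 2.55]. Speed limits (rad/s): [2.22, 2.22, 2.57, 3.14, 3.14, 3.14].

INTERFACE

Orientations are given as [roll, pitch, yaw] about the fixed x, y, z axes, in that order (R = Rz(yaw) Ry(pitch) Rx(roll)).
In Python, from station import ctrl, viewer, hand_in gives the robot as it stands. The module is installed in compiled form; this text tells all that it offers.
- The arm moves only by the tool play_rows, never from a script. Its argument "deltas" is a list that holds one entry, the list of rows, each a list of 7 numbers: the shift along the tool's x, y, z in mm, then the turn, a rotation vector about the tool's x, y, z in rad, then the finger opening in mm, from 0 to 94. In form: [[[dx, dy, dz, ax, ay, az, gripper], ...]]. A call has 1 to 10 rows; each row shifts and turns the commanded pose from where the row before left it, along the tool's axes as they then stand; what a row does not reach is not made up. A row lasts 1/10 s, in which the tool goes at most 50 mm and 8.59 degrees, less where a joint would pass 70% of its speed; a pose out of reach is approached as far as the arm can. A call with a gripper value outside its range is refused whole. The fingers move at their own pace and stop on an object; "grip_force" is the grip in N (left out, the last holds). Time passes only in rows, so rows that do not move let the fingers close. It gives the time, the measured TCP pose, the force and the opening at its end, in the units of the state.
- ctrl.get_obs(): the state, without advancing time (a new reading comes with each control period).
- viewer.camera(name): name is "side" or "top"; returns a dict with "img" (400x640x3 uint8, red, green, blue), "fx", "fy", "cx", "cy" (pixels), "rvec" (rotation vector, rad) and "tvec" (3), from world to camera coordinates, as OpenCV has them. Camera axes: x right, y down, z forward; pixel columns grow to the right and rows downward; lengths in m; the calibration is good to about 2 mm. A picture is of the moment at which its call begins. There is no depth.
- hand_in(): hands the job in, once; it reports no verdict.
The state is a dict: "time_s": time; "qpos": joint angles; "joint_vel": joint speeds; "tau": joint torques, N m; "ee_pos": TCP position; "eef_rot": TCP orientation; "force": force on the tool from outside, world axes, zero at the start; "moment": the same for the moment, N m; "grip_width": finger opening in m.
Only numpy, scipy, OpenCV 4.12 (cv2) and the standard library are available. Lean on these libraries where they do the work, as an engineer would, in place of code of your own. Each camera call takes 0.05 s, during which the arm holds its last target.

## Working session

There is one attempt and no reset: what is moved stays moved. The work goes in short steps, Python scripts to look and compute and a tool call to move; the robot and the scene stay as the last step left them, time stands still between calls to the robot, and variables do not carry over. Pictures are saved under pics/ and viewed, and the job is handed in when it is done.

Besides the shell and the picture viewer there is one more tool, called after ">>>" as name(argument=value, ...) on one line, values as JSON. play_rows: Moves the arm, as the interface text tells. Its arguments: {"type":"object","properties":{"deltas":{"type":"array","items":{"type":"array","items":{"type":"array","items":{"type":"number"}}}},"grip_force":{"type":"number"}},"required":["deltas"]}

```bash
mkdir -p pics; cat > h.py <<'E'
import numpy as np, cv2
from scipy.spatial.transform import Rotation as R
from station import ctrl, viewer, hand_in
def snap(name,tag):
    c=viewer.camera(name); cv2.imwrite(f'pics/{tag}.png',c['img'][:,:,::-1]); np.savez(f'pics/{tag}.npz',**c); return c
def K(c): return np.array([[float(c['fx']),0,float(c['cx'])],[0,float(c['fy']),float(c['cy'])],[0,0,1.]])
def ray(c,p):
    Rm=cv2.Rodrigues(np.array(c['rvec'],float))[0]; t=np.array(c['tvec'],float).ravel()
    d=Rm.T@np.linalg.inv(K(c))@np.array([p[0],p[1],1.]); return -Rm.T@t,d
def atz(c,p,z):
    o,d=ray(c,p); return o+d*(z-o[2])/d[2]
def tri(c1,p1,c2,p2):
    o1,d1=ray(c1,p1);o2,d2=ray(c2,p2); d1/=np.linalg.norm(d1);d2/=np.linalg.norm(d2)
    s=np.linalg.lstsq(np.c_[d1,-d2],o2-o1,rcond=None)[0]; a=o1+d1*s[0];b=o2+d2*s[1]; return (a+b)/2,np.linalg.norm(a-b)
def proj(c,X): return cv2.projectPoints(np.array(X,float).reshape(-1,3),np.array(c['rvec'],float),np.array(c['tvec'],float),K(c),None)[0].reshape(-1,2)
def load(tag): return dict(np.load(f'pics/{tag}.npz'))
E
python3 - <<'E'
from h import *
for n in('top','side'):
    c=snap(n,n+'0'); print(n,ray(c,(320,200)),c['fx'])
print(ctrl.get_obs())
E
```

```text
top (array([ 0.31487436, -0.16756553,  1.22052527]), array([ 0.18798602,  0.03354152, -0.98160337])) 515.7852000908418
side (array([ 0.16269141, -1.09113935,  0.74562725]), array([ 0.29941492,  0.78282852, -0.54553169])) 471.4231186799069
{'time_s': 0.1, 'qpos': array([-1.32261250e+00,  3.00398235e-01,  1.52151638e+00,  9.01061465e-06,
        1.32069158e+00, -6.65909139e-02]), 'joint_vel': array([-0.00116917, -0.00038379, -0.00303014, -0.00169599, -0.00288374,
        0.00039183]), 'tau': array([ 1.83628421e-03, -5.32640791e+01, -3.53283477e+01,  7.08981883e-02,
        2.34522385e-02, -4.65933510e-05]), 'ee_pos': array([ 0.17022827, -0.52274928,  0.20495367]), 'eef_rot': array([-1.64599841,  1.56978275,  1.81036675]), 'force': array([ 0.195749  ,  0.80632938, -0.22912175]), 'moment': array([-0.0225384 ,  0.00879876, -0.00690421]), 'grip_width': 0.09421176917153581}
```

View pics/top0.png

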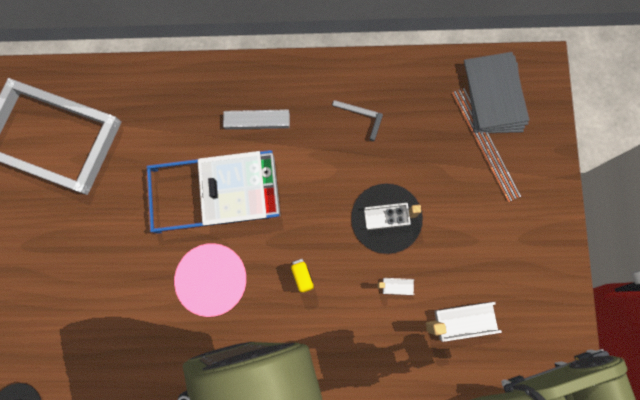

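View pics/side0.png

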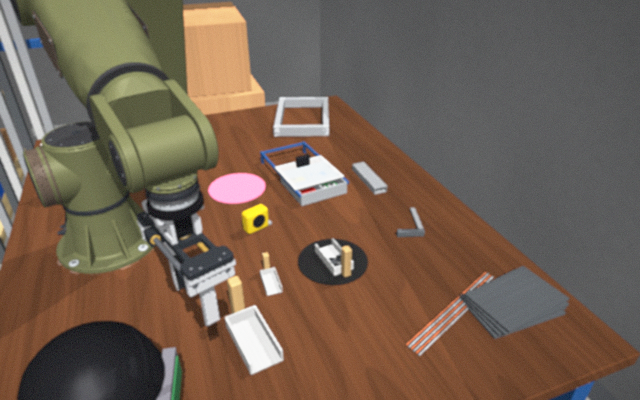

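```bash
python3 - <<'E'
from h import *
t=cv2.imread('pics/top0.png'); s=cv2.imread('pics/side0.png')
a=cv2.resize(t[135:265,130:290],None,fx=4.9,fy=4.5,interpolation=cv2.INTER_CUBIC)
cv2.imwrite('pics/a.png',cv2.resize(t[140:240,140:290],None,fx=5,fy=5,interpolation=cv2.INTER_CUBIC))
cv2.imwrite('pics/b.png',cv2.resize(t[180:260,340:440],None,fx=7,fy=7,interpolation=cv2.INTER_CUBIC))
cv2.imwrite('pics/c.png',cv2.resize(s[135:285,255:380],None,fx=4,fy=4,interpolation=cv2.INTER_CUBIC))
E
```

```text
(no output)
```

View pics/a.png

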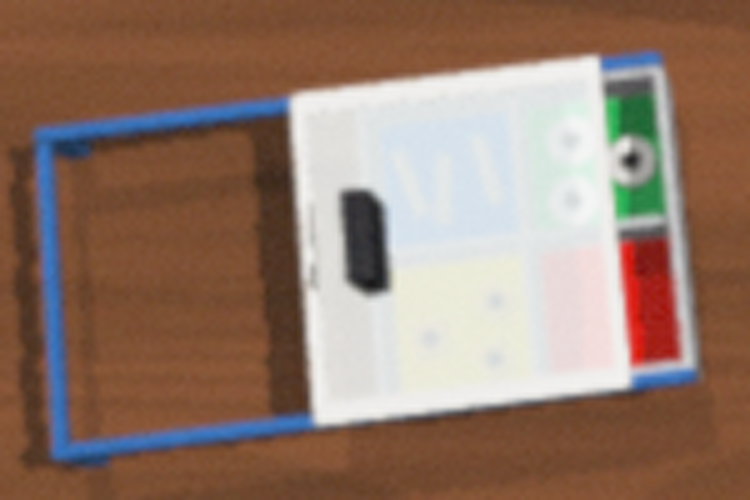

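View pics/b.png

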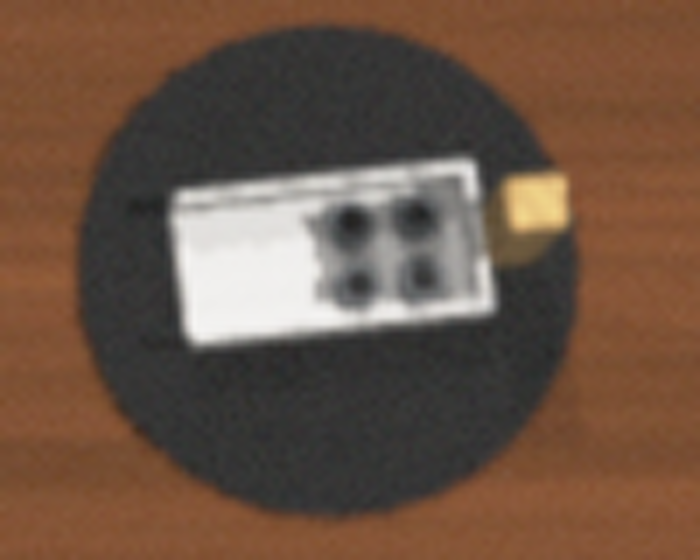

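View pics/c.png

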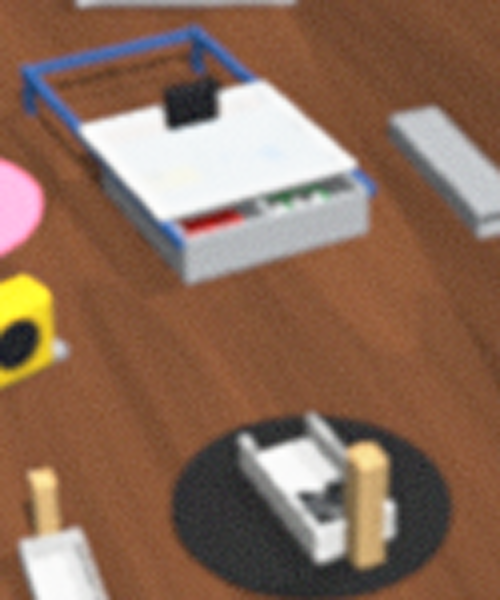

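```bash
cat > m.py <<'E'
from h import *
t=load('top0'); s=load('side0')
A=lambda u,v:(140+(u+.5)/5-.5,140+(v+.5)/5-.5)
B=lambda u,v:(340+(u+.5)/7-.5,180+(v+.5)/7-.5)
C=lambda u,v:(255+(u+.5)/4-.5,135+(v+.5)/4-.5)
r=lambda x:np.round(np.array(x),4)
print('runner corners z38'); 
P=[atz(t,A(*p),.038) for p in [(35,130),(55,460),(697,380),(660,55)]]
for p in P: print(r(p))
print('side check', [r(atz(s,C(*p),.038)) for p in [(22,70),(198,28),(375,185)]])
print('tri far runner corner',tri(t,A(55,460),s,C(22,68)),tri(t,A(35,130),s,C(198,27)))
print('tri front tray/right runner corner',tri(t,A(660,55),s,C(376,183)))
print('grip top centre', tri(t,B(539,202),s,C(365,452)))
print('scoop lip corners tops', tri(t,B(175,190),s,C(314,415)), tri(t,B(188,345),s,C(245,437)))
print('scoop back corner', tri(t,B(493,312),s,C(320,560)),tri(t,B(475,160),s,C(390,510)))
for q in [(175,190),(188,345),(493,312),(475,160)]: print(r(atz(t,B(*q),.025)))
m=cv2.inRange(t['img'],(0,0,0),(75,75,75))[180:260,340:440]
_,l,st,ce=cv2.connectedComponentsWithStats(m); i=1+np.argmax(st[1:,4]); ys,xs=np.where(l==i)
h=cv2.convexHull(np.c_[xs,ys].astype(np.int32)); e=cv2.fitEllipse(h); print(e)
print('mat',r(atz(t,(340+e[0][0],180+e[0][1]),.003)))
for d in((-35,0),(35,0),(0,-35),(0,35)): print(r(atz(t,(340+e[0][0]+d[0],180+e[0][1]+d[1]),.003)))
print('handle top edges', tri(t,A(342,190),s,C(217,80)), tri(t,A(365,295),s,C(168,90)))
print(r(atz(t,A(340,190),.075)),r(atz(t,A(364,295),.075)),r(atz(t,A(372,190),.075)),r(atz(t,A(388,290),.075)))
print('cover corners', [r(atz(t,A(*q),.042)) for q in[(290,95),(600,55),(633,388),(313,425)]])
E
python3 m.py
```

```text
runner corners z38
[0.6322 0.2873 0.038 ]
[0.4729 0.2694 0.038 ]
[ 0.506  -0.0313  0.038 ]
[ 0.6633 -0.0128  0.038 ]
side check [array([0.4729, 0.2646, 0.038 ]), array([0.6325, 0.2838, 0.038 ]), array([ 0.6654, -0.0108,  0.038 ])]
tri far runner corner (array([0.47358369, 0.26954256, 0.0372787 ]), np.float64(0.0011456413521711989)) (array([0.63311116, 0.28755206, 0.03697573]), np.float64(0.0012781877935982887))
tri front tray/right runner corner (array([ 0.66358723, -0.01352782,  0.04128089]), np.float64(0.0024692220072096024))
grip top centre (array([ 0.50969222, -0.3434127 ,  0.083354  ]), np.float64(0.0004703541204755788))
scoop lip corners tops (array([ 0.52597294, -0.23128417,  0.02404064]), np.float64(0.00040303435645710686)) (array([ 0.47602312, -0.23488788,  0.02323233]), np.float64(0.004540943143317538))
scoop back corner (array([ 0.4854954 , -0.33815129,  0.00696865]), np.float64(0.00027753922295749707)) (array([ 0.53339189, -0.33151652,  0.02461573]), np.float64(0.0025143024915533253))
[ 0.526  -0.2313  0.025 ]
[ 0.4736 -0.2342  0.025 ]
[ 0.4831 -0.3357  0.025 ]
[ 0.5346 -0.3318  0.025 ]
((46.15805435180664, 38.278953552246094), (69.4931411743164, 71.3093490600586), 109.91639709472656)
mat [ 0.5011 -0.2829  0.003 ]
[ 0.5024 -0.1998  0.003 ]
[ 0.4998 -0.3657  0.003 ]
[ 0.5863 -0.2858  0.003 ]
[ 0.418  -0.2801  0.003 ]
handle top edges (array([0.59309454, 0.12963328, 0.07040542]), np.float64(0.0019144145736094411)) (array([0.54520156, 0.11504662, 0.07772634]), np.float64(0.00826890890365449))
[0.5911 0.1296 0.075 ] [0.5417 0.117  0.075 ] [0.5908 0.1147 0.075 ] [0.5438 0.1061 0.075 ]
cover corners [array([0.646 , 0.1636, 0.042 ]), array([0.6627, 0.0154, 0.042 ]), array([ 0.502 , -0.0019,  0.042 ]), array([0.487 , 0.1473, 0.042 ])]
```

```bash
python3 - <<'E'
from h import *
t=cv2.imread('pics/top0.png'); s=cv2.imread('pics/side0.png')
cv2.imwrite('pics/d.png',np.hstack([cv2.resize(t[165:205,195:235],(400,400),interpolation=cv2.INTER_CUBIC),cv2.resize(s[145:185,280:320],(400,400),interpolation=cv2.INTER_CUBIC)]))
E
```

```text
(no output)
```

View pics/d.png

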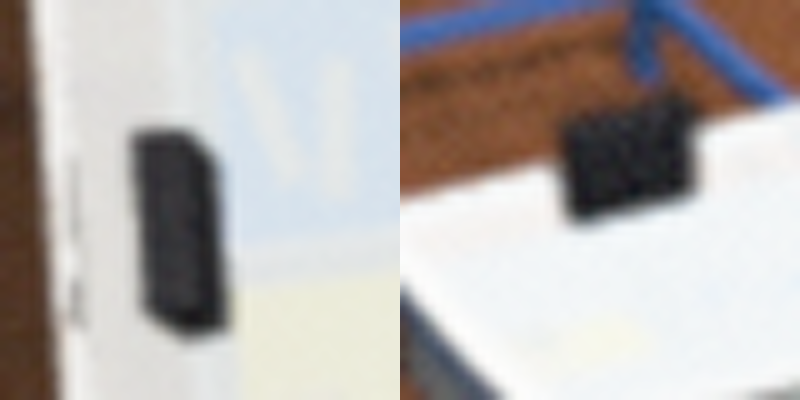

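```bash
cat > ov.py <<'E'
from h import *
yaw=0.111; O=np.array([.5771,.0517,0]); T=lambda p: O+R.from_euler('z',yaw).apply(p)
def box(cx,cy,z0,z1,sx,sy): return [(cx+a*sx/2,cy+b*sy/2,z) for z in(z0,z1) for a,b in((-1,-1),(1,-1),(1,1),(-1,1))]
def wire(img,c,pts,k,off,col):
    q=((proj(c,pts)-off+.5)*k).astype(int)
    for i in range(4):
        for a,b in((i,(i+1)%4),(4+i,4+(i+1)%4),(i,i+4)): cv2.line(img,tuple(map(int,q[a])),tuple(map(int,q[b])),col,1)
E
python3 - <<'E'
from ov import *
out=[]
for n,off in(('top0',(140,140)),('side0',(250,130))):
    c=load(n);k=4; im=cv2.resize(c['img'][off[1]:off[1]+100,off[0]:off[0]+(150 if n=='top0' else 120)],None,fx=k,fy=k,interpolation=cv2.INTER_CUBIC)[:,:,::-1].copy()
    off=np.array(off)
    wire(im,c,T(box(0,0,0,.036,.148,.148)),k,off,(0,255,0))
    wire(im,c,T(box(0,.0295,.038,.042,.16,.148)),k,off,(255,0,255))
    wire(im,c,T(box(-.001,.065,.041,.075,.044,.014)),k,off,(0,255,255))
    wire(im,c,T(box(-.036,-.036,.004,.006,.066,.066)),k,off,(255,255,0))
    cv2.imwrite('pics/ov_%s.png'%n,im)
E
```

```text
(no output)
```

View pics/ov_top0.png

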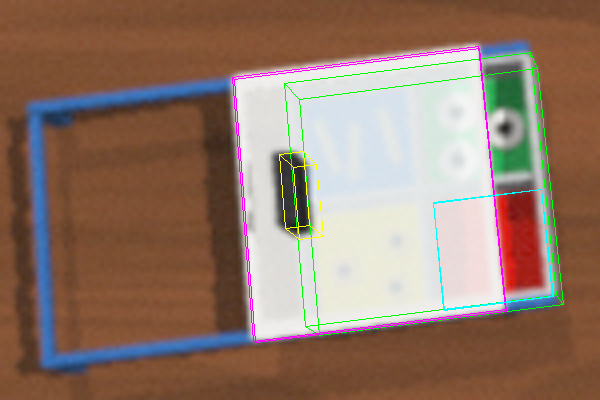

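View pics/ov_side0.png

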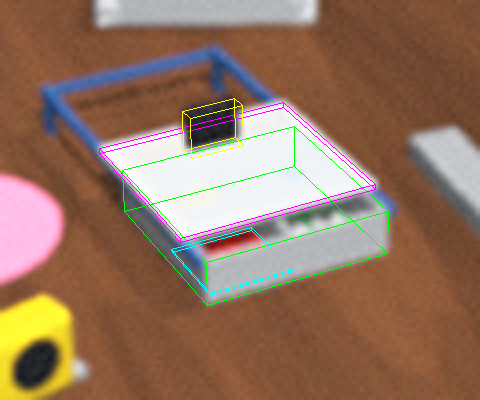

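```bash
python3 - <<'E'
from ov import *
out=[]
for n,off,w in(('top0',(245,140),40),('side0',(285,160),75)):
    c=load(n);k=10 if n[0]=='t' else 10; im=cv2.resize(c['img'][off[1]:off[1]+(80 if n[0]=='t' else 50),off[0]:off[0]+w],None,fx=k,fy=k,interpolation=cv2.INTER_CUBIC)[:,:,::-1].copy()
    cv2.imwrite('pics/z_%s.png'%n,im[:600])
E
```

```text
(no output)
```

View pics/z_top0.png

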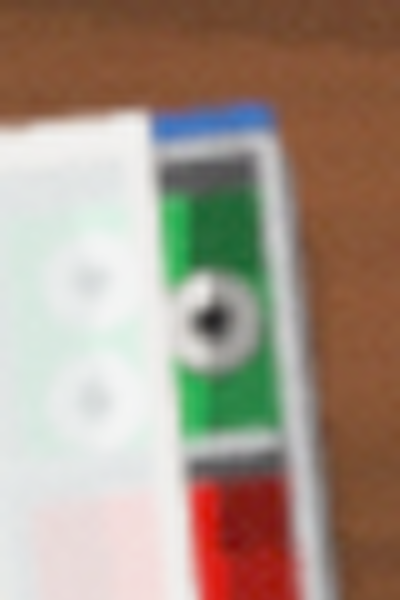

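View pics/z_side0.png

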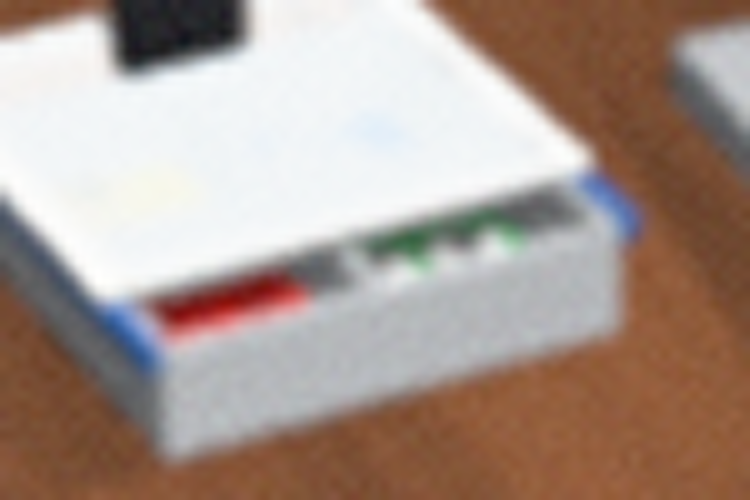

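```bash
python3 - <<'E'
from ov import *
t=load('top0');s=load('side0')
def loc(p): return np.round(R.from_euler('z',-yaw).apply(p-O),4)
print('side bottom corners',loc(atz(s,(301.2,205.9),0)),loc(atz(s,(346.8,192.6),0)))
print('side top corners',loc(atz(s,(300.9,196.5),.036)),loc(atz(s,(347,183),.036)))
D=lambda u,v:(245+u/10-.5,140+v/10-.5)
print('top rim outer', loc(atz(t,D(285,140),.036)),loc(atz(t,D(318,540),.036)))
print('red/green liner right edge', loc(atz(t,D(272,250),.006)),loc(atz(t,D(285,450),.006)), 'divider', loc(atz(t,D(235,445),.036)))
print('base', loc(atz(t,D(330,540),0)))
E
```

```text
side bottom corners [-0.0746 -0.0739  0.    ] [ 0.0755 -0.0737  0.    ]
side top corners [-0.0773 -0.08    0.036 ] [ 0.0729 -0.0775  0.036 ]
top rim outer [ 0.0716 -0.076   0.036 ] [-0.0264 -0.0736  0.036 ]
red/green liner right edge [ 0.0534 -0.0671  0.006 ] [ 0.0033 -0.0651  0.006 ] divider [-0.0011 -0.0565  0.036 ]
base [-0.0189 -0.073   0.    ]
```

```bash
cat >> h.py <<'E'
def st():
    o=ctrl.get_obs(); return o,np.array(o['ee_pos']),R.from_euler('xyz',o['eef_rot'])
def down(yawy):
    # tool pointing down with tool y axis at world heading yawy
    x=np.array([0,0,-1.]);y=np.array([np.cos(yawy),np.sin(yawy),0]);return R.from_matrix(np.c_[x,y,np.cross(x,y)])
def to(p,Rt,n=1):
    o,q,Rc=st(); d=Rc.inv().apply(np.array(p)-q)*1000; w=(Rc.inv()*Rt).as_rotvec()
    print('now',np.round(q,4),'t',o['time_s'],'grip',round(o['grip_width'],4),'F',np.round(o['force'],1)); print('total shift mm (cur tool axes)',np.round(d,1),'rotvec',np.round(w,3),'| per row',np.round(d/n,2),np.round(w/n,4))
E
python3 - <<'E'
from h import *
o,p,Rc=st(); print(np.round(Rc.as_matrix(),3))
for a in (np.pi/2+.111,-np.pi/2+.111): print(down(a).as_euler('xyz')); to([.5687,.1182,.15],down(a),10)
E
```

```text
[[-0.     0.31  -0.951]
 [ 0.001 -0.951 -0.31 ]
 [-1.    -0.001 -0.   ]]
[-0.111       1.57079633  0.        ]
now [ 0.1702 -0.5227  0.205 ] t 0.1 grip 0.0942 F [ 0.2  0.8 -0.2]
total shift mm (cur tool axes) [  55.5 -486.  -577.3] rotvec [-2.938e+00 -1.000e-03  0.000e+00] | per row [  5.55 -48.6  -57.73] [-2.938e-01 -1.000e-04  0.000e+00]
[3.03059265 1.57079633 0.        ]
now [ 0.1702 -0.5227  0.205 ] t 0.1 grip 0.0942 F [ 0.2  0.8 -0.2]
total shift mm (cur tool axes) [  55.5 -486.  -577.3] rotvec [0.204 0.    0.001] | per row [  5.55 -48.6  -57.73] [0.0204 0.     0.0001]<sys>:0: UserWarning: Gimbal lock detected. Setting third angle to zero since it is not possible to uniquely determine all angles.
```

>>> play_rows(deltas=[[[0,-24.3,-28.9,0,0,0,94],[0,-24.3,-28.9,0,0,0,94],[0,-24.3,-28.9,0,0,0,94],[0,-24.3,-28.9,0,0,0,94],[0,-24.3,-28.9,0,0,0,94],[0,-24.3,-28.9,0,0,0,94],[0,-24.3,-28.9,0,0,0,94],[0,-24.3,-28.9,0,0,0,94],[0,-24.3,-28.9,0,0,0,94],[0,-24.3,-28.9,0,0,0,94]]])

```text
time_s: 1.1
ee_pos: [0.3703, -0.2009, 0.2054]
eef_rot: [-0.814, 1.571, 2.643]
force: [1.7, -0.7, -0.4]
grip_width: 0.0942
```

>>> play_rows(deltas=[[[0,-24.3,-28.9,0,0,0,94],[0,-24.3,-28.9,0,0,0,94],[0,-24.3,-28.9,0,0,0,94],[0,-24.3,-28.9,0,0,0,94],[0,-24.3,-28.9,0,0,0,94],[0,-24.3,-28.9,0,0,0,94],[0,-24.3,-28.9,0,0,0,94],[0,-24.3,-28.9,0,0,0,94],[0,-24.3,-28.9,0,0,0,94],[0,-24.3,-28.9,0,0,0,94]]])

```text
time_s: 2.1
ee_pos: [0.5699, 0.1196, 0.2051]
eef_rot: [-0.08, 1.57, -2.907]
force: [0.7, -0.3, 0.1]
grip_width: 0.0938
```

>>> play_rows(deltas=[[[10,0,0,0.1,0,0,94],[10,0,0,0.1,0,0,94],[0,0,0,0,0,0,94],[0,0,0,0,0,0,94]]])

```text
time_s: 2.5
ee_pos: [0.5693, 0.118, 0.1855]
eef_rot: [-0.014, 1.57, -3.038]
force: [0.2, 0.1, 0.0]
grip_width: 0.0937
```

```bash
python3 - <<'E'
from h import *
to([.5687,.1182,.049],down(-np.pi/2+.111)); print(st()[0]['qpos'])
E
```

```text
now [0.5693 0.118  0.1855] t 2.5 grip 0.0937 F [0.2 0.1 0. ]
total shift mm (cur tool axes) [136.5  -0.3   0.5] rotvec [0.007 0.    0.   ] | per row [136.52  -0.26   0.54] [0.0066 0.0005 0.    ]
[1.41394321e-01 3.86087162e-01 1.45289820e+00 1.81748743e-05
 1.30307458e+00 1.59458403e+00]
```

>>> play_rows(deltas=[[[30,0,0,0,0,0,94],[30,0,0,0,0,0,94],[25,0,0,0,0,0,94],[20,0,0,0,0,0,94],[15,0,0,0,0,0,94],[10,0,0,0,0,0,94],[6,0,0,0,0,0,94],[0,0,0,0,0,0,94]]])

```text
time_s: 3.3
ee_pos: [0.5694, 0.1181, 0.0493]
eef_rot: [0.056, 1.571, -2.971]
force: [0.2, 0.3, 0.8]
grip_width: 0.0939
```

```bash
python3 - <<'E'
from h import *
to([.5687,.1182,.049],down(-np.pi/2+.111))
c=snap('side','s1');d=snap('top','t1')
cv2.imwrite('pics/e.png',np.hstack([cv2.resize(c['img'][120:210,250:350,::-1],(400,360)),cv2.resize(d['img'][130:230,140:240,::-1],(400,400))[:360]]))
E
```

```text
now [0.5694 0.1181 0.0493] t 3.3 grip 0.0939 F [0.2 0.3 0.8]
total shift mm (cur tool axes) [ 0.3 -0.2  0.7] rotvec [ 0.004  0.    -0.   ] | per row [ 0.32 -0.22  0.69] [ 0.0041  0.0003 -0.    ]
```

View pics/e.png

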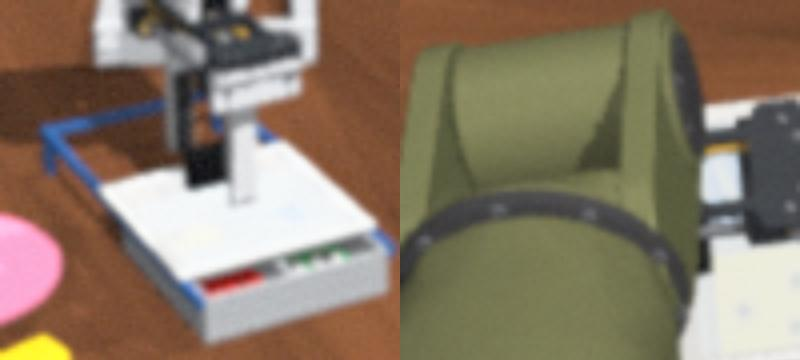

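Fingers straddle the handle (black block at about (207,165) of the left crop). Close on it gently.

>>> play_rows(deltas=[[[0,0,0,0,0,0,8],[0,0,0,0,0,0,8],[0,0,0,0,0,0,8],[0,0,0,0,0,0,8],[0,0,0,0,0,0,8],[0,0,0,0,0,0,8],[0,0,0,0,0,0,8],[0,0,0,0,0,0,8]]], grip_force=15)

```text
time_s: 4.2
ee_pos: [0.5694, 0.1181, 0.0494]
eef_rot: [-0.37, 1.571, 2.886]
force: [-0.5, 0.2, -0.3]
grip_width: 0.0333
```

>>> play_rows(deltas=[[[0,0,0,0,0,0,8],[0,0,0,0,0,0,8],[0,0,0,0,0,0,8],[0,0,0,0,0,0,8],[0,0,0,0,0,0,8]]])

```text
time_s: 4.7
ee_pos: [0.5694, 0.1182, 0.0495]
eef_rot: [-1.087, 1.571, 2.17]
force: [-0.6, 0.9, -1.2]
grip_width: 0.0137
```

>>> play_rows(deltas=[[[0,-10,0,0,0,0,8],[0,-14,0,0,0,0,8],[0,-14,0,0,0,0,8],[0,-14,0,0,0,0,8],[0,-14,0,0,0,0,8],[0,-14,0,0,0,0,8],[0,-14,0,0,0,0,8],[0,-10,0,0,0,0,8],[0,-10,0,0,0,0,8],[0,0,0,0,0,0,8]]])

```text
time_s: 5.7
ee_pos: [0.5567, 0.2337, 0.0495]
eef_rot: [-2.853, 1.568, 0.405]
force: [8.8, 1.7, -4.8]
grip_width: 0.0139
```

>>> play_rows(deltas=[[[0,-3,0,0,0,0,8],[0,-2,0,0,0,0,8],[0,0,0,0,0,0,8]]])

```text
time_s: 6.0
ee_pos: [0.5563, 0.2378, 0.0495]
eef_rot: [-2.906, 1.569, 0.351]
force: [7.9, 1.8, -5.1]
grip_width: 0.0134
```

>>> play_rows(deltas=[[[0,-2,-0.5,0,0,0,8],[0,-2,-0.5,0,0,0,8],[0,0,0,0,0,0,8]]])

```text
time_s: 6.3
ee_pos: [0.556, 0.2414, 0.0495]
eef_rot: [-0.916, 1.57, 2.341]
force: [1.2, 1.4, 0.2]
grip_width: 0.0139
```

>>> play_rows(deltas=[[[0,-2,0,0,0,0,8],[0,-2,0,0,0,0,8],[0,0,0,0,0,0,8]]])

```text
time_s: 6.6
ee_pos: [0.5559, 0.2423, 0.0494]
eef_rot: [1.223, 1.567, -1.805]
force: [0.3, -17.1, 3.0]
grip_width: 0.0139
```

```bash
python3 - <<'E'
from h import *
c=snap('side','s2');d=snap('top','t2')
cv2.imwrite('pics/e.png',np.hstack([cv2.resize(c['img'][120:220,250:350,::-1],(400,400)),cv2.resize(d['img'][140:240,190:290,::-1],(400,400))]))
E
```

```text
(no output)
```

View pics/e.png

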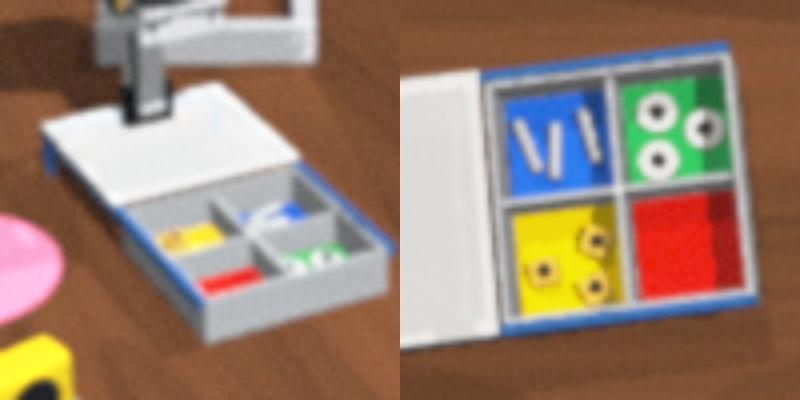

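```bash
python3 - <<'E'
from ov import *
d=load('t2');c=load('s2')
off=(190,140);k=8
im=cv2.resize(d['img'][140:215,205:285],None,fx=k,fy=k,interpolation=cv2.INTER_CUBIC)[:,:,::-1].copy(); off=np.array((205,140))
for a,b in((-.036,-.036),(.036,-.036),(-.036,.036),(.036,.036)):
    wire(im,d,T(box(a,b,.006,.036,.068,.068)),k,off,(255,255,255))
cv2.imwrite('pics/f.png',im)
E
```

```text
(no output)
```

View pics/f.png

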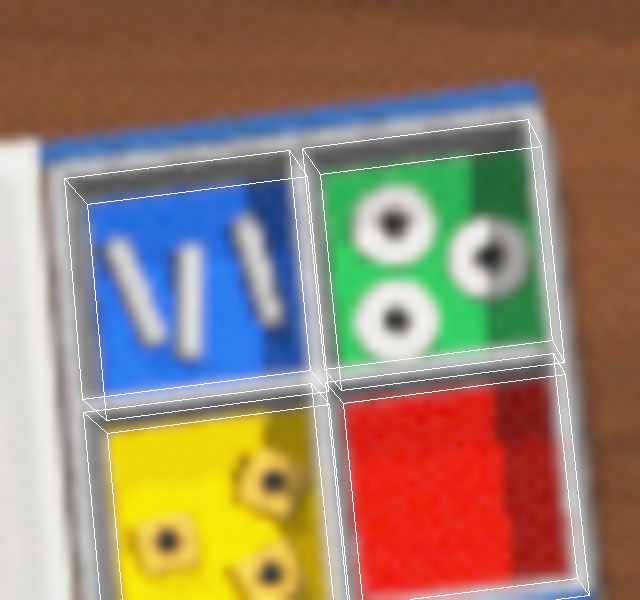

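>>> play_rows(deltas=[[[0,0,0,0,0,0,60],[0,0,0,0,0,0,60],[0,0,0,0,0,0,60],[0,0,0,0,0,0,60],[-20,0,0,0,0,0,60],[-40,0,0,0,0,0,60],[-45,0,0,0,0,0,60],[-45,0,0,0,0,0,60]]])

```text
time_s: 7.5
ee_pos: [0.5555, 0.2445, 0.2011]
eef_rot: [-0.113, 1.57, -3.14]
force: [-0.3, 0.3, 0.2]
grip_width: 0.0599
```

>>> play_rows(deltas=[[[0,38.6,7.4,0,0,0,60],[0,38.6,7.4,0,0,0,60],[0,38.6,7.4,0,0,0,60],[0,38.6,7.4,0,0,0,60],[0,38.6,7.4,0,0,0,60],[0,38.6,7.4,0,0,0,60],[0,38.6,7.4,0,0,0,60],[0,38.6,7.4,0,0,0,60],[0,38.6,7.4,0,0,0,60],[0,38.6,7.4,0,0,0,60]]])

```text
time_s: 8.5
ee_pos: [0.5262, -0.1489, 0.1996]
eef_rot: [3.102, 1.57, 0.076]
force: [1.3, 0.4, -0.5]
grip_width: 0.0599
```

>>> play_rows(deltas=[[[0,38.6,7.4,0,0,0,60],[0,38.6,7.4,0,0,0,60],[0,38.6,7.4,0,0,0,60],[0,38.6,7.4,0,0,0,60],[0,38.6,7.4,0,0,0,60],[0,0,0,-0.14,0,0,60],[0,0,0,-0.14,0,0,60],[0,0,0,-0.14,0,0,60],[0,0,0,-0.14,0,0,60],[0,0,0,-0.14,0,0,60]]])

```text
time_s: 9.5
ee_pos: [0.512, -0.3433, 0.1994]
eef_rot: [-2.249, 1.571, 1.713]
force: [-0.3, 0.4, 0.2]
grip_width: 0.0601
```

>>> play_rows(deltas=[[[0,0,0,-0.14,0,0,60],[0,0,0,-0.14,0,0,60],[0,0,0,-0.14,0,0,60],[0,0,0,-0.14,0,0,60],[0,0,0,-0.14,0,0,60],[0,0,0,-0.14,0,0,60],[0,0,0,0,0,0,60],[0,0,0,0,0,0,60]]])

```text
time_s: 10.3
ee_pos: [0.512, -0.3434, 0.1994]
eef_rot: [2.914, 1.571, 1.424]
force: [-0.2, -1.0, 0.2]
grip_width: 0.0596
```

```bash
python3 - <<'E'
from h import *
to([.5097,-.3430,.040],down(.0892)); print(st()[0]['qpos'])
E
```

```text
now [ 0.512  -0.3434  0.1994] t 10.3 grip 0.0596 F [-0.2 -1.   0.2]
total shift mm (cur tool axes) [159.4  -2.2  -0.6] rotvec [-0.009 -0.    -0.   ] | per row [159.43  -2.24  -0.57] [-0.0093 -0.0001 -0.    ]
[-6.50242891e-01  4.53834138e-01  1.32487098e+00  6.43941319e-05
  1.36292221e+00 -7.30160176e-01]
```

>>> play_rows(deltas=[[[30,-2.2,-0.6,-0.009,0,0,60],[30,0,0,0,0,0,60],[30,0,0,0,0,0,60],[25,0,0,0,0,0,60],[20,0,0,0,0,0,60],[15,0,0,0,0,0,60],[9,0,0,0,0,0,60],[0,0,0,0,0,0,60]]])

```text
time_s: 11.1
ee_pos: [0.5094, -0.3429, 0.0396]
eef_rot: [-2.334, 1.569, 2.47]
force: [-0.1, -0.2, 0.7]
grip_width: 0.0599
```

```bash
python3 - <<'E'
from h import *
c=snap('side','s3');d=snap('top','t3')
cv2.imwrite('pics/e.png',np.hstack([cv2.resize(c['img'][215:315,295:395,::-1],(400,400)),cv2.resize(d['img'][170:270,340:440,::-1],(400,400))]))
to([.5097,-.3430,.040],down(.0892))
E
```

```text
now [ 0.51   -0.3433  0.0412] t 11.2 grip 0.0599 F [-0.6  0.6 -0.4]
total shift mm (cur tool axes) [ 1.2 -0.3 -0.4] rotvec [ 0.003  0.001 -0.001] | per row [ 1.24 -0.29 -0.35] [ 0.0031  0.0007 -0.0008]
```

View pics/e.png

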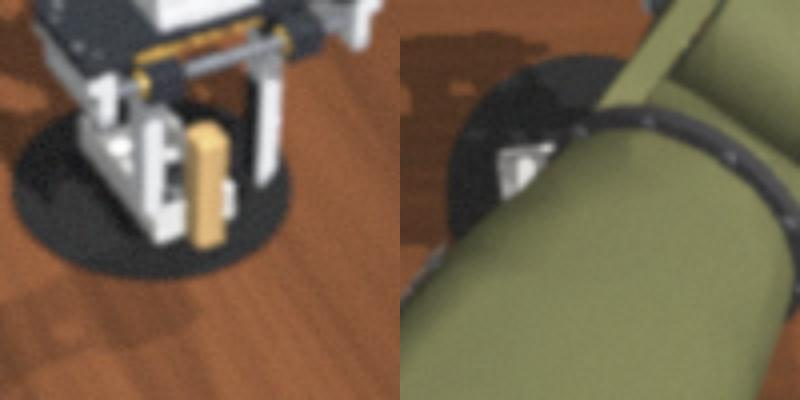

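>>> play_rows(deltas=[[[0,0,0,0,0,0,12],[0,0,0,0,0,0,12],[0,0,0,0,0,0,12],[0,0,0,0,0,0,12],[0,0,0,0,0,0,12],[0,0,0,0,0,0,12],[0,0,0,0,0,0,12],[0,0,0,0,0,0,12],[0,0,0,0,0,0,12]]], grip_force=35)

```text
time_s: 12.1
ee_pos: [0.5097, -0.3431, 0.0405]
eef_rot: [0.764, 1.571, -0.714]
force: [0.2, -0.4, 1.6]
grip_width: 0.0181
```

>>> play_rows(deltas=[[[-3,0,0,0,0,0,12],[-8,0,0,0,0,0,12],[-14,0,0,0,0,0,12],[-14,0,0,0,0,0,12],[-14,0,0,0,0,0,12],[-14,0,0,0,0,0,12],[-14,0,0,0,0,0,12],[-10,0,0,0,0,0,12],[-5,0,0,0,0,0,12],[0,0,0,0,0,0,12]]])

```text
time_s: 13.1
ee_pos: [0.5098, -0.3432, 0.1371]
eef_rot: [0.837, 1.57, -0.641]
force: [0.4, 0.5, -3.0]
grip_width: 0.0182
```

```bash
python3 - <<'E'
from h import *
c=snap('side','s4')
cv2.imwrite('pics/e.png',cv2.resize(c['img'][180:300,270:390,::-1],(600,600),interpolation=cv2.INTER_CUBIC))
o,p,Rc=st();print(p,np.round(Rc.as_matrix(),3),o['force'])
E
```

```text
[ 0.50959882 -0.34304483  0.1363245 ] [[-0.     0.996  0.093]
 [ 0.     0.093 -0.996]
 [-1.    -0.    -0.   ]] [ 0.27639495 -0.58530507 -2.90462617]
```

View pics/e.png

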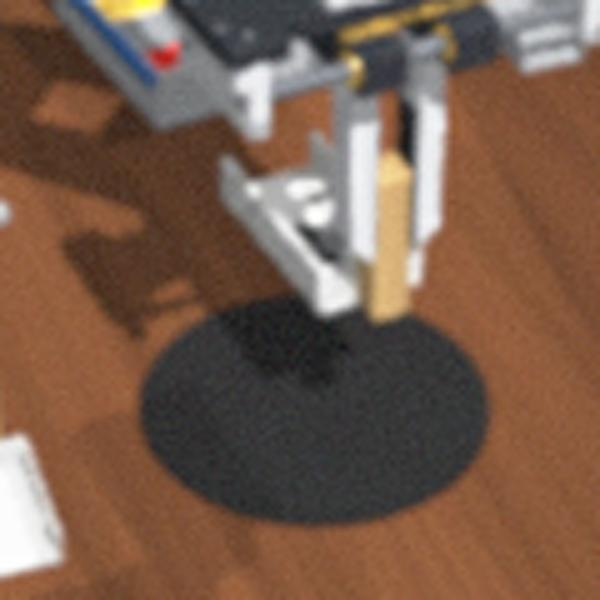

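>>> play_rows(deltas=[[[0,1.5,-5,0,0,0,12],[0,3,-10,0,0,0,12],[0,4.8,-16,0,0,0,12],[0,6,-20,0,0,0,12],[0,6,-20,0,0,0,12],[0,6,-20,0,0,0,12],[0,6,-20,0,0,0,12],[0,6,-20,0,0,0,12],[0,6,-20,0,0,0,12],[0,6,-20,0,0,0,12]]])

```text
time_s: 14.15
ee_pos: [0.5449, -0.1658, 0.1364]
eef_rot: [-2.451, 1.571, 2.356]
force: [1.5, -0.5, -3.5]
grip_width: 0.0177
```

>>> play_rows(deltas=[[[0,6,-20,0,0,0,12],[0,4.8,-16,0,0,0,12],[0,3.6,-12,0,0,0,12],[0,3,-8.7,0,0,0,12],[5,0,0,0,0,0,12],[10,0,0,0,0,0,12],[10,0,0,0,0,0,12],[7,0,0,0,0,0,12],[3,0,0,0,0,0,12],[0,0,0,0,0,0,12]]])

```text
time_s: 15.15
ee_pos: [0.5567, -0.1102, 0.1008]
eef_rot: [-1.902, 1.57, 2.903]
force: [-0.8, -0.1, -2.3]
grip_width: 0.0178
```

```bash
python3 - <<'E'
from h import *
c=snap('side','s5');d=snap('top','t5')
cv2.imwrite('pics/e.png',np.hstack([cv2.resize(c['img'][130:230,260:360,::-1],(400,400),interpolation=cv2.INTER_CUBIC),cv2.resize(d['img'][140:240,200:300,::-1],(400,400),interpolation=cv2.INTER_CUBIC)]))
o,p,Rc=st();print(p,np.round(Rc.as_matrix(),3),o['force'],o['qpos'])
L=p+Rc.apply([.037,0,-.110]); print('lip',L)
E
```

```text
[ 0.55704686 -0.11016357  0.10167508] [[ 0.     0.996  0.093]
 [-0.     0.093 -0.996]
 [-1.     0.     0.   ]] [ 0.46044499 -0.01305952 -2.35588348] [-2.59748149e-01  4.42924945e-01  1.57963809e+00  9.19060053e-06
  1.11866424e+00 -3.52557271e-01]
lip [ 0.54686609 -0.00064011  0.06466205]
```

View pics/e.png

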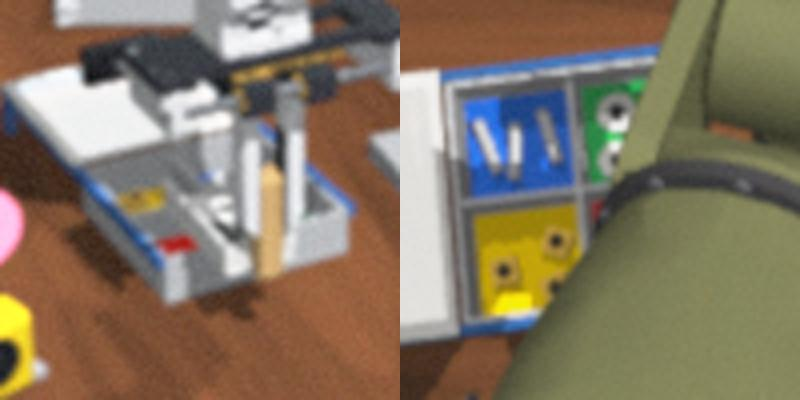

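```bash
python3 - <<'E'
from ov import *
c=load('s5'); o,p,Rc=st()
k=6;off=np.array((260,130)); im=cv2.resize(c['img'][130:230,260:360,::-1],None,fx=k,fy=k,interpolation=cv2.INTER_CUBIC)
# scoop wire in tool frame: z from -10..-110, y +-25, x 37..15
b=[(x,y,z) for x in(37,15) for y,z in((-25,-10),(25,-10),(25,-110),(-25,-110))]
wire(im,c,p+Rc.apply(np.array(b)/1000),k,off,(0,255,255))
wire(im,c,T(box(-.036,-.0345,.006,.036,.068,.068)),k,off,(255,255,0))
cv2.imwrite('pics/g.png',im)
E
```

```text
(no output)
```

View pics/g.png

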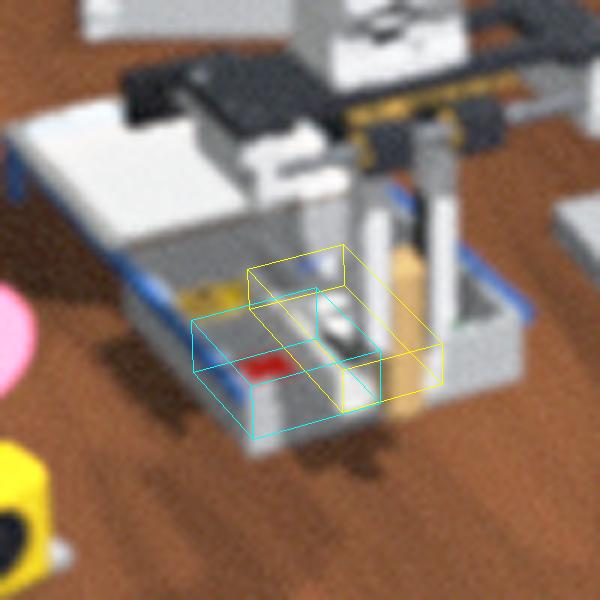

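>>> play_rows(deltas=[[[-6.5,0,-2.4,0,-0.06,0,12],[-6.5,0,-2.4,0,-0.06,0,12],[-6.5,0,-2.4,0,-0.06,0,12],[-6.5,0,-2.4,0,-0.06,0,12],[0,0,0,0,0,0,12]]])

```text
time_s: 15.75
ee_pos: [0.5562, -0.097, 0.1274]
eef_rot: [0.006, 1.33, -1.47]
force: [-0.9, 0.1, -2.4]
grip_width: 0.018
```

```bash
cat > lip.py <<'E'
from ov import *
o,p,Rc=st(); L=p+Rc.apply([.037,0,-.110]); print('lip',L, 'local',R.from_euler('z',-yaw).apply(L-O-[0,.0015,0])); ax=Rc.apply([0,0,-1]); print('tilt',np.degrees(np.arcsin(-ax[2])),'roll',np.degrees(np.arcsin(Rc.apply([0,1,0])[2])),o['qpos'],o['time_s'],o['force'])
import sys
print('world down in tool', Rc.inv().apply([0,0,-1]),'world from lip target', )
E
python3 lip.py
```

```text
lip [5.47044795e-01 5.24407590e-04 6.51825374e-02] local [-0.03570523 -0.04902214  0.06518254]
tilt 13.814958849884077 roll 0.08603977674180585 [-0.12598095  0.38644688  1.61487842 -0.26421015  1.09942929 -0.10494454] 15.75 [-0.85947322  0.12184576 -2.39010552]
world down in tool [ 0.97107081 -0.00150168 -0.23878699] world from lip target
```

>>> play_rows(deltas=[[[8,0,-2,0,0,0,12],[8,0,-2,0,0,0,12],[8,0,-2,0,0,0,12],[-3.3,0,-1.2,0,-0.03,0,12],[-3.3,0,-1.2,0,-0.03,0,12],[-3.3,0,-1.2,0,-0.03,0,12],[-3.3,0,-1.2,0,-0.03,0,12],[-3.3,0,-1.2,0,-0.03,0,12],[-3.3,0,-1.2,0,-0.03,0,12],[-3.3,0,-1.2,0,-0.03,0,12]]])

```text
time_s: 16.75
ee_pos: [0.5541, -0.083, 0.1199]
eef_rot: [-0.002, 1.12, -1.481]
force: [-0.6, -0.0, -2.7]
grip_width: 0.018
```

```bash
python3 lip.py; python3 - <<'E'
from h import *
c=snap('side','s6')
cv2.imwrite('pics/e.png',cv2.resize(c['img'][120:220,260:360,::-1],(600,600),interpolation=cv2.INTER_CUBIC))
E
```

```text
lip [ 5.46386255e-01 -4.36026117e-04  3.86868690e-02] local [-0.03646611 -0.04990371  0.03868687]
tilt 25.801452496748183 roll -0.06006866915728625 [-0.00420949  0.40737761  1.6546478  -0.51009317  1.09184014  0.14517232] 16.75 [-0.5657689  -0.02427563 -2.65931304]
world down in tool [ 0.90030713  0.0010484  -0.43525392] world from lip target
```

View pics/e.png

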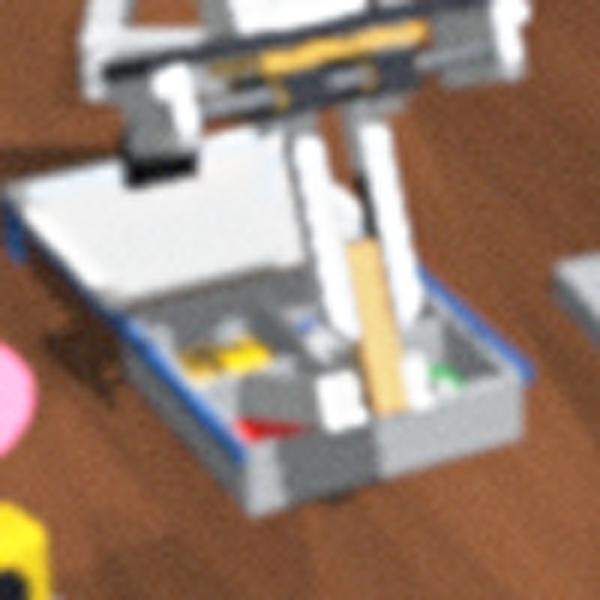

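>>> play_rows(deltas=[[[-3.3,0,-1.2,0,-0.03,0,12],[-3.3,0,-1.2,0,-0.03,0,12],[-3.3,0,-1.2,0,-0.03,0,12],[-3.3,0,-1.2,0,-0.03,0,12],[-3.3,0,-1.2,0,-0.03,0,12],[-3.3,0,-1.2,0,-0.03,0,12],[-3.3,0,-1.2,0,-0.03,0,12],[0,0,0,0,0,0,12]]])

```text
time_s: 17.6
ee_pos: [0.5525, -0.0631, 0.1359]
eef_rot: [-0.001, 0.91, -1.478]
force: [-0.1, -0.1, -1.9]
grip_width: 0.0179
```

```bash
python3 lip.py; python3 - <<'E'
from h import *
c=snap('side','s7');d=snap('top','t7')
cv2.imwrite('pics/e.png',np.hstack([cv2.resize(x['img'][130:230,a:a+100,::-1],(400,400),interpolation=cv2.INTER_CUBIC) for x,a in((c,260),(d,200))]))
E
```

```text
lip [0.54643649 0.00071806 0.03916251] local [-0.03628834 -0.0487623   0.03916251]
tilt 37.8735766811682 roll -0.0445947832509854 [ 0.12126521  0.4305091   1.65842661 -0.7237893   1.18548709  0.3553011 ] 17.6 [-0.11194883 -0.07938929 -1.94578024]
world down in tool [ 7.89366910e-01  7.78325718e-04 -6.13921230e-01] world from lip target
```

View pics/e.png

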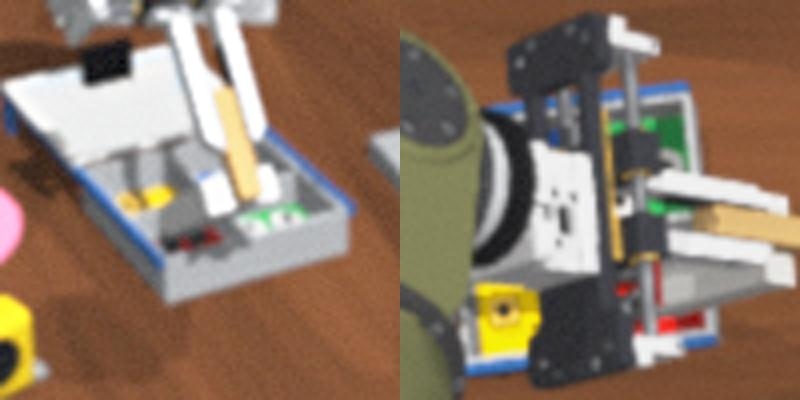

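>>> play_rows(deltas=[[[-3.3,0,-1.2,0,-0.03,0,12],[-3.3,0,-1.2,0,-0.03,0,12],[-3.3,0,-1.2,0,-0.03,0,12],[-3.3,0,-1.2,0,-0.03,0,12],[-3.3,0,-1.2,0,-0.03,0,12],[-3.3,0,-1.2,0,-0.03,0,12],[-3.3,0,-1.2,0,-0.03,0,12],[0,0,0,0,0,0,12],[0,0,0,0,0,0,12],[0,0,0,0,0,0,12]]])

```text
time_s: 18.7
ee_pos: [0.5506, -0.0422, 0.1475]
eef_rot: [0.0, 0.701, -1.478]
force: [-0.3, 0.8, -3.3]
grip_width: 0.0179
```

```bash
python3 lip.py; python3 - <<'E'
from h import *
c=snap('side','s8');d=snap('top','t8')
cv2.imwrite('pics/e.png',np.hstack([cv2.resize(x['img'][150:220,a:a+70,::-1],(400,400),interpolation=cv2.INTER_CUBIC) for x,a in((c,280),(d,240))]))
E
```

```text
lip [5.46714272e-01 3.46327891e-04 3.95724874e-02] local [-0.03605345 -0.04916251  0.03957249]
tilt 49.82665767157569 roll 0.013673376520403227 [ 0.23300332  0.48740866  1.64777087 -0.89862602  1.31300547  0.52548339] 18.7 [-0.33868714  0.83664094 -3.25985365]
world down in tool [ 6.45102207e-01 -2.38645438e-04 -7.64096254e-01] world from lip target
```

View pics/e.png

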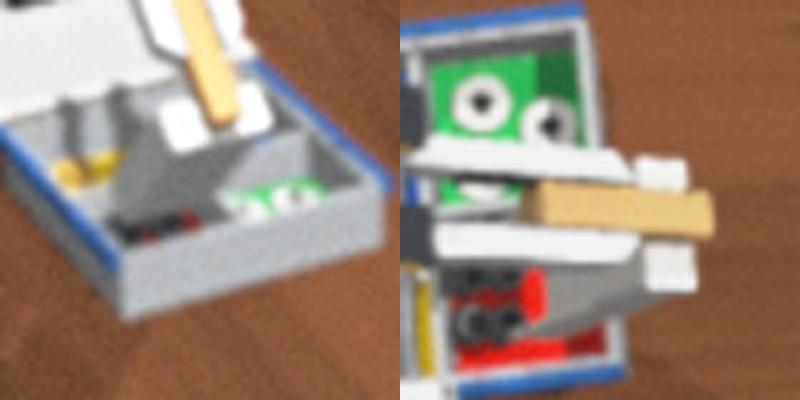

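>>> play_rows(deltas=[[[-6,0,8,0,0,0,12],[-13,0,15,0,0,0,12],[-13,0,15,0,0,0,12],[-13,0,15,0,0,0,12],[0,0,0,0,0.087,0,12],[0,0,0,0,0.087,0,12],[0,0,0,0,0.087,0,12],[0,0,0,0,0.087,0,12],[0,0,0,0,0.087,0,12],[0,0,0,0,0.087,0,12]]])

```text
time_s: 19.8
ee_pos: [0.5506, -0.0419, 0.2182]
eef_rot: [0.005, 1.226, -1.473]
force: [0.0, -0.2, -3.0]
grip_width: 0.0179
```

>>> play_rows(deltas=[[[0,0,0,0,0.087,0,12],[0,0,0,0,0.087,0,12],[0,0,0,0,0.087,0,12],[0,0,0,0,0.087,0,12],[0,0,0,0,0,0,12],[0,0,0,0,0,0,12]]])

```text
time_s: 20.4
ee_pos: [0.5505, -0.0423, 0.2173]
eef_rot: [0.069, 1.568, -1.409]
force: [0.4, 0.5, -2.2]
grip_width: 0.018
```

```bash
python3 - <<'E'
from h import *
to([.5097-.003,-.343,.2],down(.0892)); print(np.round(st()[2].as_matrix(),3))
E
```

```text
now [ 0.5505 -0.0423  0.2173] t 20.4 grip 0.018 F [ 0.4  0.5 -2.2]
total shift mm (cur tool axes) [ 18.1 -71.3 295.3] rotvec [ 0.003  0.003 -0.   ] | per row [ 18.11 -71.34 295.3 ] [ 0.0033  0.0027 -0.0002]
[[ 0.     0.996  0.092]
 [-0.003  0.092 -0.996]
 [-1.     0.     0.003]]
```

>>> play_rows(deltas=[[[1.8,-7.1,29.5,0,0.003,0,12],[1.8,-7.1,29.5,0,0,0,12],[1.8,-7.1,29.5,0,0,0,12],[1.8,-7.1,29.5,0,0,0,12],[1.8,-7.1,29.5,0,0,0,12],[1.8,-7.1,29.5,0,0,0,12],[1.8,-7.1,29.5,0,0,0,12],[1.8,-7.1,29.5,0,0,0,12],[1.8,-7.1,29.5,0,0,0,12],[1.8,-7.1,29.5,0,0,0,12]]])

```text
time_s: 21.4
ee_pos: [0.5073, -0.3426, 0.1983]
eef_rot: [-2.156, 1.569, 2.65]
force: [0.1, -0.7, -1.9]
grip_width: 0.0174
```

>>> play_rows(deltas=[[[20,0,0,0,0,0,12],[30,0,0,0,0,0,12],[30,0,0,0,0,0,12],[25,0,0,0,0,0,12],[20,0,0,0,0,0,12],[15,0,0,0,0,0,12],[8,0,0,0,0,0,12],[0,0,0,0,0,0,12]]])

```text
time_s: 22.2
ee_pos: [0.5072, -0.3411, 0.0495]
eef_rot: [-2.791, 1.567, 2.015]
force: [-0.7, -0.3, -2.0]
grip_width: 0.0177
```

```bash
python3 - <<'E'
from h import *
to([.5097-.003,-.343,.04],down(.0892))
c=snap('side','s9');d=snap('top','t9')
cv2.imwrite('pics/e.png',np.hstack([cv2.resize(x['img'][b:b+100,a:a+100,::-1],(400,400),interpolation=cv2.INTER_CUBIC) for x,a,b in((c,290,205),(d,200,140))]))
E
```

```text
now [ 0.5072 -0.3411  0.0495] t 22.2 grip 0.0177 F [-0.7 -0.3 -2. ]
total shift mm (cur tool axes) [ 9.5 -0.6  1.8] rotvec [ 0.005 -0.003  0.001] | per row [ 9.54 -0.64  1.84] [ 0.0046 -0.0032  0.0012]
```

View pics/e.png

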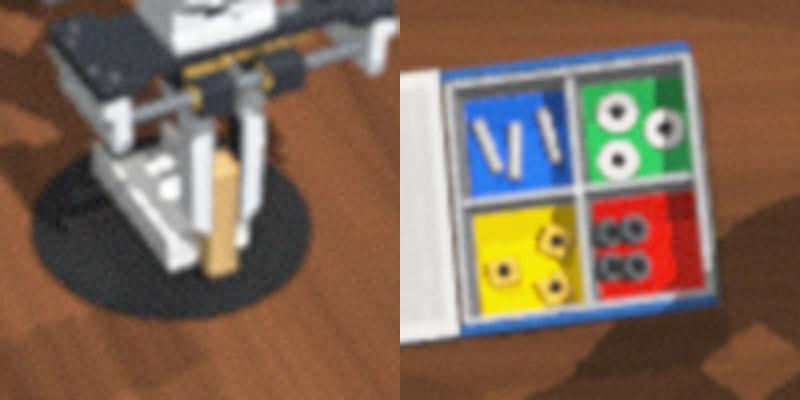

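All four nuts lie in the red compartment (top crop at about (608,232), (635,230), (608,267), (635,267)), and the scoop hangs about 9 mm above the mat. I'll set it down.

>>> play_rows(deltas=[[[4,0,1,0,0,0,12],[3,0,0,0,0,0,12],[1.5,0,0,0,0,0,12],[1,0,0,0,0,0,12],[0,0,0,0,0,0,12]]])

```text
time_s: 22.8
ee_pos: [0.5073, -0.3426, 0.0406]
eef_rot: [3.138, 1.568, 1.661]
force: [-0.0, 0.7, -3.2]
grip_width: 0.0178
```

>>> play_rows(deltas=[[[1,0,0,0,0,0,12],[0,0,0,0,0,0,12],[0,0,0,0,0,0,12]]])

```text
time_s: 23.1
ee_pos: [0.5074, -0.3427, 0.0405]
eef_rot: [2.994, 1.568, 1.516]
force: [-1.5, 1.3, 4.2]
grip_width: 0.0178
```

>>> play_rows(deltas=[[[0,0,0,0,0,0,60],[0,0,0,0,0,0,60],[0,0,0,0,0,0,60],[0,0,0,0,0,0,60],[0,0,0,0,0,0,60],[0,0,0,0,0,0,60],[-15,0,0,0,0,0,60],[-35,0,0,0,0,0,60],[-50,0,0,0,0,0,60],[-50,0,0,0,0,0,60]]])

```text
time_s: 24.1
ee_pos: [0.507, -0.3428, 0.1924]
eef_rot: [3.133, 1.568, 1.656]
force: [0.6, 0.1, -0.2]
grip_width: 0.06
```

```bash
python3 - <<'E'
from h import *
to([.5559,.2423,.2],down(-np.pi/2+.111))
c=snap('side','s10')
cv2.imwrite('pics/e.png',cv2.resize(c['img'][205:305,280:380,::-1],(500,500),interpolation=cv2.INTER_CUBIC))
E
```

```text
now [ 0.507  -0.3428  0.1924] t 24.1 grip 0.06 F [ 0.6  0.1 -0.2]
total shift mm (cur tool axes) [  -5.8  103.  -578. ] rotvec [ 1.553 -0.002  0.002] | per row [  -5.84  103.   -578.04] [ 1.5528 -0.0024  0.0023]
```

View pics/e.png

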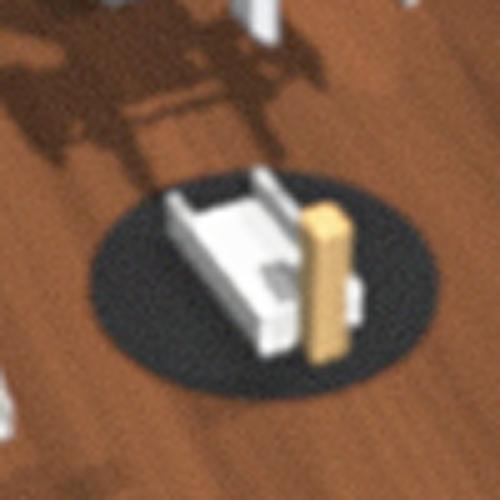

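The empty scoop stands level in the middle of the mat. Next I go back to the handle and shut the cover.

>>> play_rows(deltas=[[[-0.6,6.9,-38.5,0,0.002,0,60],[-0.6,6.9,-38.5,0,0,0,60],[-0.6,6.9,-38.5,0,0,0,60],[-0.6,6.9,-38.5,0,0,0,60],[-0.6,6.9,-38.5,0,0,0,60],[-0.6,6.9,-38.5,0,0,0,60],[-0.6,6.9,-38.5,0,0,0,60],[-0.6,6.9,-38.5,0,0,0,60],[-0.6,6.9,-38.5,0,0,0,60],[-0.6,6.9,-38.5,0,0,0,60]]])

```text
time_s: 25.15
ee_pos: [0.5402, 0.0483, 0.1986]
eef_rot: [2.906, 1.566, 1.428]
force: [0.5, -0.6, -0.1]
grip_width: 0.06
```

>>> play_rows(deltas=[[[0,6.9,-38.5,0,0,0,60],[0,6.9,-38.5,0,0,0,60],[0,6.9,-38.5,0,0,0,60],[0,6.9,-38.5,0,0,0,60],[0,6.9,-38.5,0,0,0,60],[0,0,0,0.14,0,0,60],[0,0,0,0.14,0,0,60],[0,0,0,0.14,0,0,60],[0,0,0,0.14,0,0,60],[0,0,0,0.14,0,0,60]]])

```text
time_s: 26.15
ee_pos: [0.5568, 0.2416, 0.1994]
eef_rot: [-2.61, 1.565, 1.49]
force: [0.3, -0.3, 0.5]
grip_width: 0.06
```

>>> play_rows(deltas=[[[0,0,0,0.14,0,0,60],[0,0,0,0.14,0,0,60],[0,0,0,0.14,0,0,60],[0,0,0,0.14,0,0,60],[0,0,0,0.14,0,0,60],[0,0,0,0.14,0,0,60],[0,0,0,0,0,0,60],[0,0,0,0,0,0,60]]])

```text
time_s: 26.95
ee_pos: [0.5568, 0.2416, 0.199]
eef_rot: [-1.725, 1.566, 1.545]
force: [0.1, 0.1, -0.3]
grip_width: 0.0606
```

```bash
python3 - <<'E'
from h import *
to([.5559,.2423,.049],down(-np.pi/2+.111))
E
```

```text
now [0.5568 0.2416 0.199 ] t 26.95 grip 0.0606 F [ 0.1  0.1 -0.3]
total shift mm (cur tool axes) [150.   -0.    0.9] rotvec [ 0.017 -0.001  0.005] | per row [ 1.5004e+02 -4.0000e-02  9.0000e-01] [ 0.0171 -0.0008  0.0052]
```

>>> play_rows(deltas=[[[30,0,0.9,0.017,0,0.005,60],[30,0,0,0,0,0,60],[30,0,0,0,0,0,60],[25,0,0,0,0,0,60],[20,0,0,0,0,0,60],[15,0,0,0,0,0,60],[0,0,0,0,0,0,8],[0,0,0,0,0,0,8],[0,0,0,0,0,0,8],[0,0,0,0,0,0,8]]], grip_force=15)

```text
time_s: 27.95
ee_pos: [0.5563, 0.2418, 0.0495]
eef_rot: [-2.894, 1.569, 0.354]
force: [1.1, 0.4, 0.5]
grip_width: 0.0316
```

>>> play_rows(deltas=[[[0,0,0,0,0,0,8],[0,0,0,0,0,0,8],[0,0,0,0,0,0,8],[0,0,0,0,0,0,8],[0,0,0,0,0,0,8],[0,0,0,0,0,0,8]]])

```text
time_s: 28.55
ee_pos: [0.556, 0.2417, 0.0488]
eef_rot: [-2.933, 1.57, 0.315]
force: [-1.0, 0.3, 4.9]
grip_width: 0.0138
```

>>> play_rows(deltas=[[[0,8,0,0,0,0,8],[0,14,0,0,0,0,8],[0,15,0,0,0,0,8],[0,15,0,0,0,0,8],[0,15,0,0,0,0,8],[0,15,0,0,0,0,8],[0,15,0,0,0,0,8],[0,15,0,0,0,0,8],[0,15,0,0,0,0,8],[0,10,0,0,0,0,8]]])

```text
time_s: 29.55
ee_pos: [0.5709, 0.1041, 0.0488]
eef_rot: [-3.099, 1.57, 0.149]
force: [2.0, 1.8, 5.1]
grip_width: 0.014
```

>>> play_rows(deltas=[[[0,5,0,0,0,0,8],[0,4,0,0,0,0,8],[0,2,0,0,0,0,8],[0,0,0,0,0,0,8]]])

```text
time_s: 29.95
ee_pos: [0.5721, 0.0936, 0.0487]
eef_rot: [2.852, 1.57, -0.183]
force: [0.6, -0.2, 5.8]
grip_width: 0.014
```

>>> play_rows(deltas=[[[0,2,0,0,0,0,8],[0,1.5,0,0,0,0,8],[0,0,0,0,0,0,8]]])

```text
time_s: 30.25
ee_pos: [0.5722, 0.0929, 0.0488]
eef_rot: [-1.944, 1.567, 1.305]
force: [-0.2, 18.6, 4.8]
grip_width: 0.0137
```

>>> play_rows(deltas=[[[0,-2,0,0,0,0,8],[0,0,0,0,0,0,50],[0,0,0,0,0,0,50],[0,0,0,0,0,0,50],[0,0,0,0,0,0,50],[0,0,0,0,0,0,50],[-15,0,0,0,0,0,50],[-40,0,0,0,0,0,50],[-50,0,0,0,0,0,50],[-50,0,0,0,0,0,50]]])

```text
time_s: 31.25
ee_pos: [0.5713, 0.0929, 0.2064]
eef_rot: [3.051, 1.57, 0.017]
force: [-0.1, 0.1, -0.3]
grip_width: 0.05
```

>>> play_rows(deltas=[[[0,-40,0,0,0,0,50],[0,-40,0,0,0,0,50],[0,-40,0,0,0,0,50],[0,-40,0,0,0,0,50],[0,-40,0,0,0,0,50],[0,-40,0,0,0,0,50],[0,0,0,0,0,0,50],[0,0,0,0,0,0,50]]])

```text
time_s: 32.05
ee_pos: [0.5459, 0.3321, 0.2041]
eef_rot: [-3.09, 1.57, 0.16]
force: [0.2, -0.3, 0.2]
grip_width: 0.0498
```

```bash
python3 - <<'E'
from ov import *
c=snap('side','s11');d=snap('top','t11')
O[1]+=.0015
off=np.array((190,135));im=cv2.resize(d['img'][135:265,190:430,::-1],None,fx=3.3,fy=3.3,interpolation=cv2.INTER_CUBIC)
cv2.imwrite('pics/e.png',im[:,:790])
k=4;off=np.array((250,130));im=cv2.resize(c['img'][130:280,250:400,::-1],None,fx=k,fy=k,interpolation=cv2.INTER_CUBIC)
cv2.imwrite('pics/g.png',im)
t=d
B=lambda u,v:(190+(u+.5)/3.3-.5,135+(v+.5)/3.3-.5)
E
```

```text
(no output)
```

View pics/e.png

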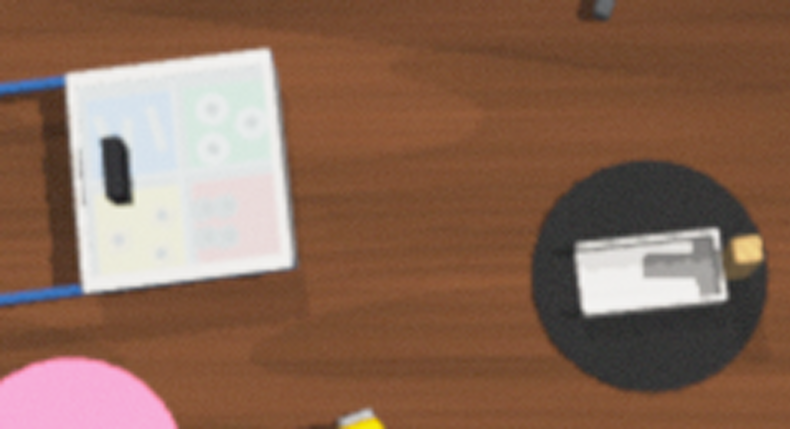

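View pics/g.png

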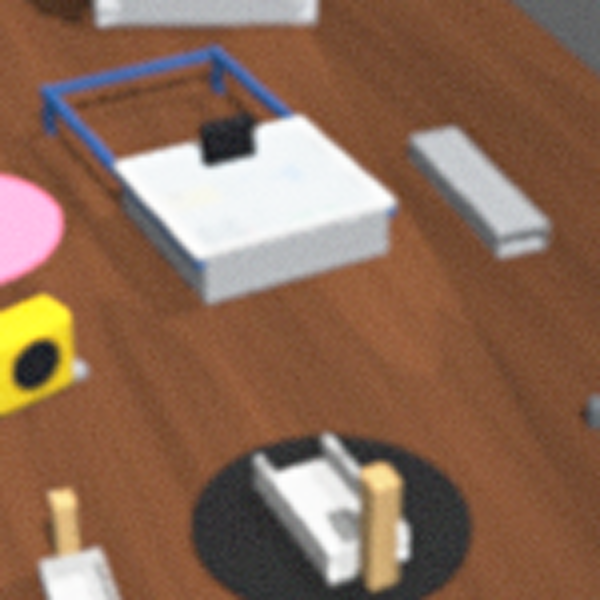

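```bash
python3 -c "
from station import hand_in; print(hand_in())"
```

```text
the job is handed in; nothing more can be done
None
```

I opened the cover to its stop, tipped the four nuts from the middle-sized scoop into the red compartment and put the empty scoop back on the black mat. I then slid the cover shut and handed the job in at about 32 s of the 72 s allowed. `hand_in` reports no verdict, so what follows rests on my own checks.

- **Cover:** it met a stop in both directions. The travel from open to shut was about 150 mm, which matches the stated range. The last pictures show it over the whole tray.
- **Nuts:** a picture taken before closing shows all four in the red compartment, and the last top view still shows them there through the sheet. At no point did I see the fingers near a nut.
- **Scoop:** it stands level and released, its middle about 2 mm from the mat's centre in the last top view.
- **Bystanders:** the tape measure, tube offcut and square look unmoved in the pictures. I checked this by eye and did not measure it.
- **Small disagreements:** the fitted tray position was off by about 1.5 mm along y, which I corrected before pouring. The cover's starting gap came out as 29 mm from the image and 25 mm from the travel to the stop. Neither affected the result.

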